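# Open the sweets display's cover with the key switch

## Robot

A 7-joint arm with a two-finger parallel gripper is mounted at the origin on the work surface. World frame = base frame: x ahead of the robot, y to its left, z up, the work surface at z = 0. Lengths are in m, angles in rad, forces in N, time in s.
With the tool pointing down it reaches from about 0.4 to 0.85 m from the base axis. Payload 10.4 kg.
Tool frame: the origin (TCP) lies between the finger pads; the fingertips stand 14 mm ahead of it and the grasp point (between the pads) lies 5 mm behind it; z points along the fingers, y is the direction in which the jaws open and shut (so a half turn about z gives the same grasp; the last joint's range is limited). The gripper opens to 85 mm and grips with 20 to 120 N. Pads are 22 mm wide; open, the fingers measure 114 mm over their backs; the gripper's body (76 mm by 85 mm) begins 54 mm behind the grasp point. The pads swing forward as they close: fully open they stand 13 mm farther back than shut.
Start: joints at [1.104, 0.332, -0.065, 1.46, 0.022, 1.35, -0.088], TCP at [0.268, -0.564, 0.245] pointing down, gripper open.
Joint ranges: [-2.6, 2.6], [-0.5, 2.12], [-1.47, 1.34], [0.16, 2.42], [-1.27, 4.41], [0.06, 2.06], [-2.6, 2.6]. Speed limits (rad/s): [2.22, 2.22, 2.79, 2.79, 3.14, 3.14, 3.14].

## Interface

Orientations are given as [roll, pitch, yaw] about the fixed x, y, z axes, in that order (R = Rz(yaw) Ry(pitch) Rx(roll)).
In Python, from bench import r gives the robot as it stands. Calls block until the motion is done:
- r.reach(position, orientation): joint-space move of the TCP to a pose.
- r.move_linear(position, rot=None, feed=0.15, max_force=None): straight line of the TCP; rot=None keeps the orientation; feed is the mean speed in m/s. With max_force (N) it stops when the force on the tool has changed by that much, and returns True; else False.
- r.move_joints(angles): joint-space move.
- r.move_gripper(opening): opening from 0.0 (shut) to 1.0 (fully open); the grip force is fixed at half the most; returns when the fingers have stopped.
- r.wait(seconds).
- r.inverse_kinematics(position, orientation): joint angles nearest the present ones, or None.
- r.get_obs(): the state.
- r.capture(name): name is "side" or "top" or "wrist"; returns a dict with "image" (480x640x3 uint8, red, green, blue), "depth" (480x640 float32, m along the optical axis (not along the pixel's ray), 0 where there is no reading), "fx", "fy", "cx", "cy" (pixels), "view" (4x4, takes a point from world to camera coordinates). Camera axes: x right, y up, looking along -z (the intrinsics and any distortion apply to the point x, -y, -z); pixel columns grow to the right and rows downward; lengths in m; the calibration is good to about 2 mm. The wrist camera is an equidistant fisheye: a pixel r from the principal point sees the ray r / f radians off the axis. A picture is of the moment at which its call begins.
A pose or a line that the arm cannot do raises r.Unreachable and nothing moves.
- r.job_done(): hands the job in, once; it reports no verdict.
The state is a dict: "time": time; "qpos": joint angles; "dq": joint speeds; "effort": joint torques, N m; "tool_pos": TCP position; "ee_rot": TCP orientation; "contact_force": force on the tool from outside, world axes, zero at the start; "ft_torque": the same for the moment, N m; "grip_width": opening from 0.0 (shut) to 1.0 (fully open).
Only numpy, scipy, OpenCV 4.12 (cv2) and the standard library are available. Lean on these libraries where they do the work, as an engineer would, in place of code of your own. Each camera call takes 0.05 s, during which the arm holds its last target. There are 200 camera calls.

## Task

Take the key with the red head out of the key stand, push it fully home into the lock of the grey switch box (its pins are sticky, so it may need a wiggle) and turn it a quarter turn clockwise, up to the stop, so that the white cover of the sweets display runs open. The switch springs back and the cover shuts when the key is let go, so finish while still gripping the key and holding it turned, with the cover open. Leave the other two keys, the red stop button, the jar and the gift box alone.

Things in the scene. Friction and masses are not known exactly. Their poses are not given: they have to be found in the camera images.
- key_red: Loose key with a red plastic head, 40 g, standing blade-down in a slot of the key stand. Head: flat slab 10 mm thick (x), 30 mm wide (y), 40 mm tall. Steel blade: 4 mm thick (x), 12 mm wide (y), 28 mm long, the last 8 mm tapering to 1.8 x 4.4 mm. Origin: middle of the head's underside, where the blade begins; z points up through the head. Works either way round.
- key_blue: Loose key with a blue plastic head, 40 g, standing blade-down in a slot of the key stand. Head: flat slab 10 mm thick (x), 30 mm wide (y), 40 mm tall. Steel blade: 4 mm thick (x), 12 mm wide (y), 28 mm long, the last 8 mm tapering to 1.8 x 4.4 mm. Origin: middle of the head's underside, where the blade begins; z points up through the head. Not to be disturbed.
- key_green: Loose key with a green plastic head, 40 g, standing blade-down in a slot of the key stand. Head: flat slab 10 mm thick (x), 30 mm wide (y), 40 mm tall. Steel blade: 4 mm thick (x), 12 mm wide (y), 28 mm long, the last 8 mm tapering to 1.8 x 4.4 mm. Origin: middle of the head's underside, where the blade begins; z points up through the head. Not to be disturbed.
- key_stand: Fixed block of brown wood, 56 mm (x) by 190 mm (y) by 44 mm tall, origin under its centre. Three slots in its top at y = -60, 0 and +60 mm, each 6 mm (x) by 14 mm (y) and 34 mm deep; the keys' heads rest on its top, blades along y. Which key is in which slot varies.
- switch_box: Fixed grey box, 110 mm (x) by 190 mm (y) by 75 mm tall, origin under its centre, left or right of the key stand. On top: the upright lock at y = +45 mm, the stop button at y = -50 mm. Two sticky pins reach into the keyway's ends; the blade's tip meets them 15 to 24 mm in, with some 10 to 15 N. Rocking the blade 1 to 2 mm along y works them aside, where they stay. A sprung pin at the bottom (2 N) gives over the last 4 mm.
- keyway (a point): Middle of the keyway's mouth in the lock's flat steel face, 81 mm above the work surface (6 mm above the box), in a brass collar of 43 mm diameter. Keyway 14 mm (y) by 6 mm (x): 1 mm play all round; deeper than the blade. z up, y along the keyway; turns with the lock. The key goes straight down, blade width along y; home when the head's underside lies on the face.
- lock (a joint): Turn of the lock in rad, clockwise seen from above: 0 = rest (keyway along the box's y), 1.57 = the stop. Blocked near 0 until the key is within about 1.5 mm of home. A spring turns it back (0.05 Nm at rest, 0.12 Nm at the stop). Play lets the key's head turn up to about 0.25 rad ahead of the lock.
- cover (a joint): Travel in m of the display's slatted white motor cover (aluminium and white, 390 mm long, beyond the work): 0 = shut, about 0.37 = open. It runs by itself, within about 3 s, while the key is held turned, and shuts again when the key springs back.
- stop (a joint): Red mushroom stop button, 38 mm diameter, top about 22 mm above the switch box's top; travel in m, 0 = out, 0.006 = pressed. Not to be pressed.
- jar: Amber jar with a brass lid, 72 mm diameter, 85 mm tall, loose, origin under its centre. Bystander.
- gift_box: Loose navy gift box with brass-coloured bands, 90 x 90 x 50 mm, origin under its centre. Bystander.
Mind the look-alikes: they are no part of the job. Of the things shaped like the key_red, the red one is meant.

How it is judged:
By the outcome, as a careful person would: the job done as asked, in the order asked, and still so for the second after the job is handed in, while the arm keeps its last pose, push and grip.
It also fails if it takes over 72 s, if anything falls off the work surface, if the arm or the gripper's body presses on something with over 40 N, if the wrist force passes 120 N, or if a joint passes its speed limit or range.

## Working session

There is one attempt and no reset: what is moved stays moved. The work goes in short steps, each a Python script; the robot and the scene stay as the last script left them, time stands still between calls to the robot, and variables do not carry over. Pictures are saved under pics/ and viewed, about 8 in all and at most 12, crops included, and the job is handed in when it is done.

```bash
mkdir -p pics; ls; python3 - <<'E'
from bench import r
import cv2,numpy as np,pickle
o=r.get_obs();print({k:np.round(v,3) for k,v in o.items()})
for n in ("top","side"):
    c=r.capture(n);pickle.dump(c,open(n+'.pkl','wb'));cv2.imwrite(f'pics/{n}0.png',c['image'][...,::-1])
    print(n,c['fx'],c['fy'],c['cx'],c['cy'],np.round(c['view'],3).tolist(),[k for k in c])
E
```

```text
pics
{'time': np.float64(0.0), 'qpos': array([ 1.104,  0.333, -0.065,  1.461,  0.022,  1.35 , -0.088]), 'dq': array([-0.   ,  0.   ,  0.001, -0.001,  0.   ,  0.   , -0.001]), 'effort': array([ 1.0000e-03, -6.2545e+01,  5.0000e-02, -3.9160e+01,  1.6000e-02,
        1.0000e-02,  0.0000e+00]), 'tool_pos': array([ 0.268, -0.564,  0.245]), 'ee_rot': array([-3.14 ,  0.   ,  0.444]), 'contact_force': array([-0.072, -0.943,  0.575]), 'ft_torque': array([-0.049, -0.059, -0.034]), 'grip_width': np.float64(0.999)}
top 495.910101405867 495.910101405867 319.6728323926464 249.2775745838565 [[0.008, -1.0, -0.014, 0.005], [0.993, 0.007, 0.115, -0.517], [-0.115, -0.015, 0.993, -0.831], [0.0, 0.0, 0.0, 1.0]] ['image', 'depth', 'fx', 'fy', 'cx', 'cy', 'view']
side 483.33095499005776 483.33095499005776 321.85489071716364 235.07529068472414 [[-0.889, -0.457, -0.011, 0.461], [0.266, -0.537, 0.8, -0.191], [-0.371, 0.709, 0.599, -0.578], [0.0, 0.0, 0.0, 1.0]] ['image', 'depth', 'fx', 'fy', 'cx', 'cy', 'view']
```

View pics/top0.png

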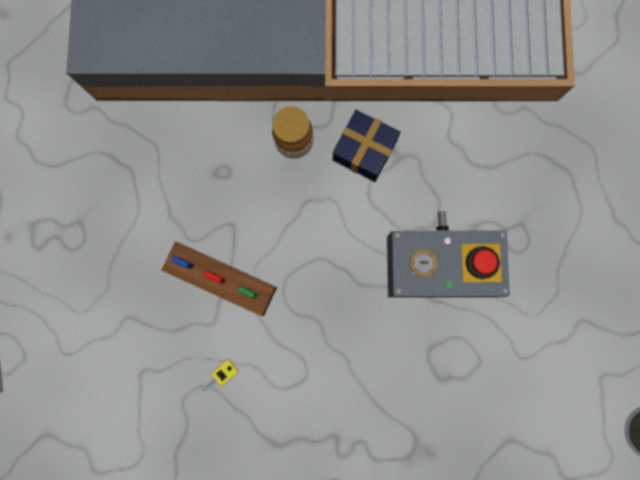

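View pics/side0.png

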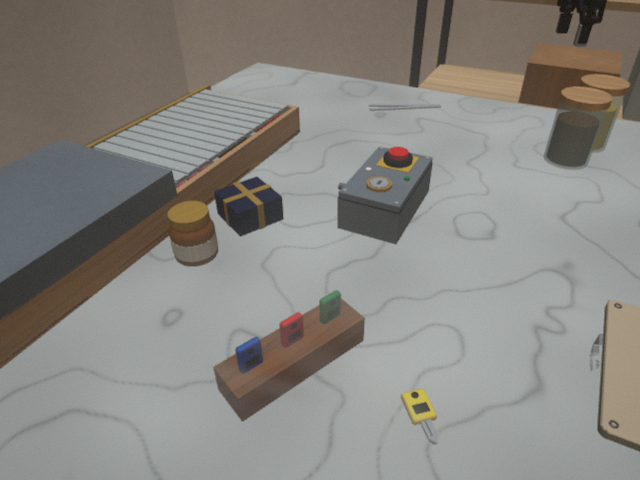

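```bash
cat > h.py <<'E'
import cv2,numpy as np,pickle
from bench import r
def ray(c,uv,fish=False):
    x=(uv[0]-c['cx'])/c['fx'];y=(uv[1]-c['cy'])/c['fy']
    if fish:
        t=np.hypot(x,y);s=np.sin(t)/max(t,1e-9);d=np.array([x*s,-y*s,-np.cos(t)])
    else: d=np.array([x,-y,-1.])
    V=np.array(c['view']);R=V[:3,:3]
    return -R.T@V[:3,3],R.T@d
def onplane(c,uv,z,fish=False):
    o,d=ray(c,uv,fish);return o+d*(z-o[2])/d[2]
def tri(a,b):
    A=[];B=[]
    for o,d in (a,b):
        d=d/np.linalg.norm(d);P=np.eye(3)-np.outer(d,d);A.append(P);B.append(P@o)
    return np.linalg.lstsq(np.vstack(A),np.hstack(B),rcond=None)[0]
def mask(im,col):
    h=cv2.cvtColor(im,cv2.COLOR_RGB2HSV);H,S,V=cv2.split(h)
    if col=='red': m=((H<8)|(H>172))&(S>170)&(V>70)
    if col=='green': m=(H>45)&(H<85)&(S>110)&(V>40)
    if col=='blue': m=(H>105)&(H<125)&(S>170)&(V>70)
    return m.astype(np.uint8)
def blobs(m,amin=30):
    n,l,s,ce=cv2.connectedComponentsWithStats(m)
    return [(s[i,4],np.round(ce[i],1),s[i,:4].tolist()) for i in range(1,n) if s[i,4]>=amin]
E
python3 - <<'E'
from h import *
C={n:pickle.load(open(n+'.pkl','rb')) for n in('top','side')}
P={}
for col in('red','blue','green'):
    for n in C: print(col,n,blobs(mask(C[n]['image'],col)))
t,s=C['top'],C['side']
# box top quad
print('lock',onplane(t,(424,262),.081),onplane(s,(379.5,183.5),.081))
print('stop',onplane(t,(484,262),.097))
for uv in((181,262),(214,277),(248,293)): print(onplane(t,uv,.084))
E
```

```text
red top [(np.int32(473), array([484.5, 261.5]), [473, 250, 25, 24]), (np.int32(143), array([213.6, 276.8]), [204, 271, 21, 12])]
red side [(np.int32(105), array([398.2, 151. ]), [390, 148, 18, 7])]
blue top [(np.int32(75), array([180.2, 261.5]), [172, 257, 17, 10])]
blue side []
green top [(np.int32(107), array([246.3, 291.9]), [238, 287, 18, 11])]
green side []
lock [ 0.49130747 -0.16195863  0.081     ] [ 0.48685151 -0.15575257  0.081     ]
stop [ 0.49051082 -0.25385889  0.097     ]
[0.48826211 0.23326072 0.084     ]
[0.46423274 0.17854092 0.084     ]
[0.43882035 0.12264734 0.084     ]
```

```bash
python3 - <<'E'
from h import *
for p,ys in (((.464,.178,.25),(1.15,-1.99)),((.491,-.162,.2),(1.57,1.0,.5,0,-.25,-.4,-1.57,-3.14,-3.4))):
    for y in ys:
        q=r.inverse_kinematics(p,[np.pi,0,y]); print(p,y,None if q is None else np.round(q,2))
r.reach([.464,.178,.25],[np.pi,0,1.15]);print(r.get_obs()['qpos'],r.get_obs()['time'])
c=r.capture('wrist');pickle.dump(c,open('w1.pkl','wb'));cv2.imwrite('pics/w1.png',c['image'][...,::-1])
print(np.round(c['view'],3).tolist(),c['fx'],blobs(mask(c['image'],'red')))
E
```

```text
(0.464, 0.178, 0.25) 1.15 [ 0.65  0.2  -1.21  1.74  0.2   1.34 -1.02]
(0.464, 0.178, 0.25) -1.99 [ 0.68  0.22 -1.25  1.74  0.21  1.34  2.11]
(0.491, -0.162, 0.2) 1.57 [ 0.72  0.17 -0.54  1.78  0.09  1.22  0.16]
(0.491, -0.162, 0.2) 1.0 [ 0.66  0.16 -0.47  1.78  0.08  1.22 -0.4 ]
(0.491, -0.162, 0.2) 0.5 [ 0.61  0.15 -0.41  1.79  0.07  1.21 -0.89]
(0.491, -0.162, 0.2) 0 [ 0.58  0.15 -0.38  1.79  0.06  1.21 -1.39]
(0.491, -0.162, 0.2) -0.25 [ 0.57  0.15 -0.37  1.79  0.06  1.21 -1.64]
(0.491, -0.162, 0.2) -0.4 [ 0.56  0.15 -0.36  1.79  0.05  1.21 -1.78]
(0.491, -0.162, 0.2) -1.57 None
(0.491, -0.162, 0.2) -3.14 [ 0.8   0.18 -0.62  1.78  0.11  1.22  1.72]
(0.491, -0.162, 0.2) -3.4 [ 0.79  0.18 -0.61  1.78  0.11  1.22  1.46]
[ 0.65031976  0.20358457 -1.21165308  1.73771932  0.19578148  1.33603643
 -1.02299712] 2.8083
[[0.912, -0.411, 0.001, -0.352], [0.39, 0.865, -0.317, -0.292], [0.13, 0.289, 0.948, -0.497], [0.0, 0.0, 0.0, 1.0]] 371.64829954431775 [(np.int32(326), array([318.9, 214.7]), [314, 198, 11, 34])]
```

View pics/w1.png

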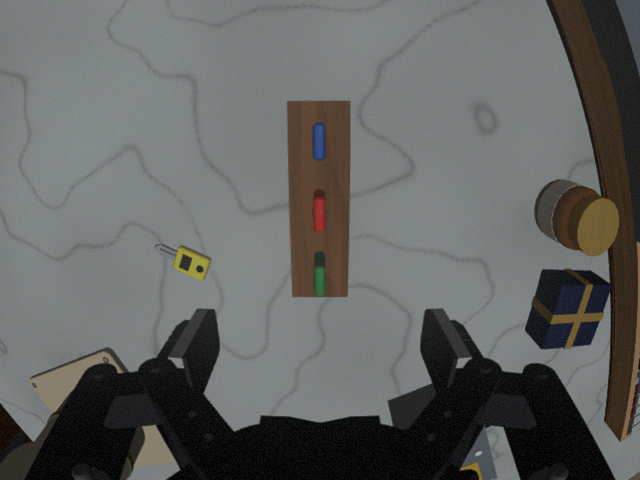

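```bash
python3 - <<'E'
from h import *
c=pickle.load(open('w1.pkl','rb'));o,_=ray(c,(320,240),1);print('cam',o)
for uv in((319.5,198),(319.5,232),(314,215),(325,215),(319,191)): print(uv,onplane(c,uv,.084,1))
for col in('blue','green'):
    print(col,blobs(mask(c['image'],col)))
# stand edges at z=.044
a=[onplane(c,uv,.044,1)[:2] for uv in((288,101),(350,101),(348.5,297),(292.5,297))]
a=np.array(a);print(a,a.mean(0))
for i in range(4): d=a[i]-a[(i+1)%4];print(np.hypot(*d),np.arctan2(d[1],d[0])%np.pi)
print(r.get_obs()['tool_pos'])
E
```

```text
cam [0.4988371  0.25147297 0.37888085]
(319.5, 198) [0.47332247 0.19453786 0.084     ]
(319.5, 232) [0.46147538 0.16826219 0.084     ]
(314, 215) [0.46336283 0.18341021 0.084     ]
(325, 215) [0.47157733 0.17970522 0.084     ]
(319, 191) [0.47533119 0.19997299 0.084     ]
blue []
green [(np.int32(262), array([319.2, 280.7]), [315, 266, 10, 30])]
[[0.48097222 0.2791511 ]
 [0.53088701 0.25662746]
 [0.45490079 0.08226884]
 [0.4032853  0.10557624]] [0.46751133 0.18090591]
0.05476130821952722 2.7177065586253772
0.19019683443786298 1.159810103191971
0.05663385384178168 2.717443605375687
0.1901670048335794 1.1499649357258186
[0.46438743 0.17724773 0.24991672]
```

```bash
python3 - <<'E'
from h import *
Y=1.154;x,y=.4672,.1811
r.reach([x,y,.16],[np.pi,0,Y])
f0=r.get_obs()['contact_force']
print('hit',r.move_linear([x,y,.063],feed=.08,max_force=8))
print(r.get_obs()['tool_pos'],r.get_obs()['contact_force']-f0)
for g in(.4,.25,0):
    r.move_gripper(g);o=r.get_obs();R=np.array([[np.cos(Y),np.sin(Y)],[np.sin(Y),-np.cos(Y)]])
    d=o['contact_force']-f0;print(g,o['grip_width'],d,'tool xy',R.T@d[:2],o['ft_torque'],o['tool_pos'],o['time'])
c=r.capture('wrist');pickle.dump(c,open('w2.pkl','wb'));cv2.imwrite('pics/w2.png',c['image'][...,::-1])
E
```

```text
hit False
[0.46750918 0.18122621 0.06343799] [1.12559256 0.54530483 0.00722019]
0.4 0.39550482359433503 [-0.3393803   0.71895865 -1.07305277] tool xy [ 0.52001664 -0.60138443] [-0.01921145  0.00199758 -0.020193  ] [0.46719277 0.18108146 0.06300064] 5.2167
0.25 0.2479893963944136 [-0.69001088  0.46920345 -1.13372433] tool xy [ 0.14969596 -0.82088855] [-0.0244928  -0.01729532 -0.01005513] [0.46717574 0.18114493 0.06298479] 5.5
0 0.10595702224433126 [-2.19511649  1.25153447  2.3061441 ] tool xy [ 0.25573546 -2.51385647] [0.02312571 0.54524645 0.03021494] [0.46700458 0.18121307 0.06306315] 5.75
```

View pics/w2.png

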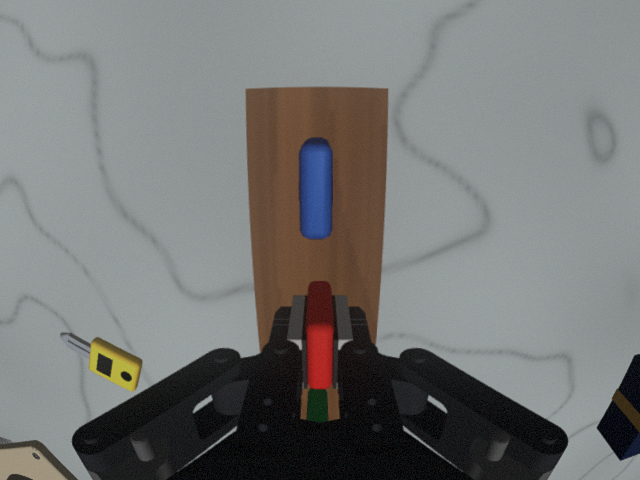

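```bash
python3 - <<'E'
from h import *
x,y,_=r.get_obs()['tool_pos']
r.move_linear([.4672,.1811,.18],feed=.1)
r.reach([.49,-.222,.20],[np.pi,0,1.57])
o=r.get_obs();print(o['time'],o['tool_pos'],o['ee_rot'],o['grip_width'],o['contact_force'],o['qpos'])
c=r.capture('wrist');pickle.dump(c,open('w3.pkl','wb'));cv2.imwrite('pics/w3.png',c['image'][...,::-1])
E
```

```text
8.6167 [ 0.49038911 -0.22063902  0.20000965] [ 3.14143729e+00 -3.77208164e-04  1.57152133e+00] 0.10596648961605319 [-0.22748201  0.29305544  0.1183386 ] [ 1.27800384  0.37085172 -1.12500599  1.71066254  0.34768599  1.28201119
  0.07889564]
```

View pics/w3.png

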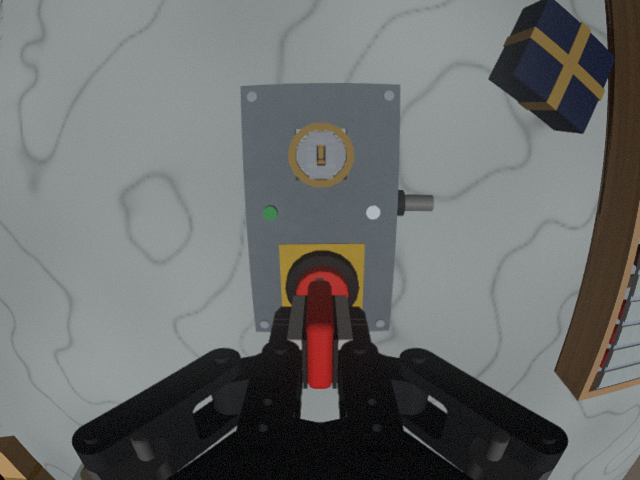

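```bash
python3 - <<'E'
from h import *
from scipy.optimize import least_squares
c=pickle.load(open('w3.pkl','rb'));im=c['image']
H,S,V=cv2.split(cv2.cvtColor(im,cv2.COLOR_RGB2HSV))
m=((H>12)&(H<30)&(S>100)).astype(np.uint8);m[:110]=0;m[200:]=0;m[:,:270]=0;m[:,370:]=0
ct=max(cv2.findContours(m,0,1)[0],key=cv2.contourArea)[:,0]
p=np.array([onplane(c,q,.081,1)[:2] for q in ct])
f=least_squares(lambda a:np.hypot(*(p-a[:2]).T)-a[2],[.49,-.16,.021],loss='soft_l1',f_scale=.001);print('collar',f.x)
k=(m.copy());k[:140]=0;k[170:]=0;k[:,:310]=0;k[:,332:]=0
print('slot',blobs(k,10),[onplane(c,b[1],.081,1) for b in blobs(k,10)])
print('slot ends',[onplane(c,u,.081,1)[:2] for u in((321,145),(321,165))])
a=np.array([onplane(c,u,.075,1)[:2] for u in((241,86),(400,84),(388,331),(255.5,332))])
print(a,a.mean(0))
for i in range(4): d=a[i]-a[(i+1)%4];print(np.hypot(*d),np.arctan2(d[1],d[0])%np.pi)
E
```

```text
collar [ 0.49219931 -0.16216565  0.02125789]
slot [(np.int32(101), array([320.6, 154.3]), [317, 146, 8, 18])] [array([ 0.49217868, -0.16173907,  0.081     ])]
slot ends [array([ 0.49244244, -0.15549421]), array([ 0.49244703, -0.16895972])]
[[ 0.43837606 -0.11390128]
 [ 0.54595855 -0.11244651]
 [ 0.54704961 -0.30166349]
 [ 0.43943601 -0.30241958]] [ 0.49270506 -0.20760771]
0.10759231840216836 0.013521483781583576
0.1892201171610279 1.5765624520935824
0.10761625896994076 0.0070258650219557645
0.18852127891313142 1.5764187507416973
```

```bash
python3 - <<'E'
from h import *
Y=1.5765;x,y=.4922,-.1620
r.reach([x,y,.17],[np.pi,0,Y])
r.move_linear([x,y,.132],feed=.08);r.wait(.3)
o=r.get_obs();f0=o['contact_force'];print(o['time'],o['tool_pos'],o['ee_rot'],f0)
for z in(.122,.116,.110):
    h=r.move_linear([x,y,z],feed=.03,max_force=8);o=r.get_obs()
    print(z,h,o['tool_pos'],o['contact_force']-f0,o['ft_torque'])
    if h: break
for n in('side','wrist'):
    c=r.capture(n);cv2.imwrite(f'pics/{n}4.png',c['image'][...,::-1])
    if n=='side': cv2.imwrite('pics/side4c.png',cv2.resize(c['image'][80:260,270:510,::-1],None,fx=3,fy=3))
E
```

```text
9.9667 [ 0.49239581 -0.16208354  0.13233011] [3.14107723e+00 3.20474014e-04 1.57637467e+00] [-0.09713137 -0.45582628 -0.27978692]
0.122 False [ 0.49211449 -0.16189112  0.12183362] [-0.67518268  0.23888004 -0.95726631] [-0.0368548  -0.03739607 -0.029948  ]
0.116 False [ 0.49215375 -0.16192573  0.11580742] [-0.43994487  0.582461    0.31848654] [ 0.01779331 -0.02021399 -0.00646295]
0.11 True [ 0.49216701 -0.1631355   0.10985332] [ 2.75614845 -1.75364717 -2.06166344] [-0.61225727 -0.50323049  0.11309733]
```

View pics/side4c.png

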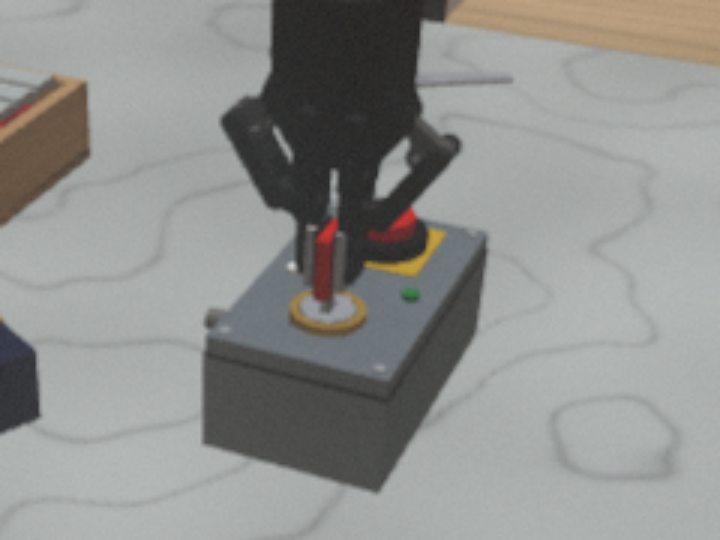

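The key is in the keyway, about 18 mm deep and at the sticky pins. The next step is to rock it along y while pushing down.

```bash
python3 - <<'E'
from h import *
x,y=.4922,-.1622
f0=np.array([-.1,-.46,-.28])
z=.110
for i in range(12):
    z=max(z-.0012,.0985)
    for s in(1,-1):
        r.move_linear([x,y+s*.0018,z],feed=.03,max_force=30)
    o=r.get_obs();print(i,round(z,4),np.round(o['tool_pos'],4),np.round(o['contact_force']-f0,1),np.round(o['ft_torque'],2),round(o['time'],1))
    if o['tool_pos'][2]-z>.003: z=o['tool_pos'][2]-.001
r.move_linear([x,y,z],feed=.03,max_force=30);r.wait(.2)
o=r.get_obs();print(o['tool_pos'],o['contact_force']-f0,o['grip_width'],o['ee_rot'])
c=r.capture('side');cv2.imwrite('pics/side5c.png',cv2.resize(c['image'][80:260,270:510,::-1],None,fx=3,fy=3))
E
```

```text
0 0.1088 [ 0.4918 -0.1632  0.1087] [-3.3  3.1  4.8] [ 0.63  0.83 -0.01] 11.7
1 0.1076 [ 0.4924 -0.163   0.1076] [-1.   4.8  2. ] [1.08 0.21 0.01] 12.2
2 0.1064 [ 0.4924 -0.1627  0.1064] [-0.7  5.   2.6] [1.22 0.18 0.02] 12.8
3 0.1052 [ 0.4922 -0.1626  0.1051] [-2.3  5.6  4.1] [ 1.16  0.41 -0.04] 13.3
4 0.104 [ 0.4923 -0.1625  0.1039] [-0.6  4.8  1.8] [ 1.23  0.17 -0.02] 13.8
5 0.1028 [ 0.4923 -0.1625  0.1027] [-0.1  5.4  3.3] [ 1.25 -0.02  0.02] 14.4
6 0.1016 [ 0.4922 -0.1626  0.1015] [1.1 5.6 2.5] [ 1.22 -0.17 -0.03] 14.9
7 0.1004 [ 0.4921 -0.1626  0.1003] [-0.7  6.1  3.2] [1.18 0.15 0.03] 15.5
8 0.0992 [ 0.4924 -0.1626  0.1   ] [-5.   7.7 14.1] [ 1.49  1.15 -0.05] 16.0
9 0.0985 [ 0.4925 -0.1626  0.0998] [-8.9  7.  22.9] [ 1.72  1.96 -0.01] 16.6
10 0.0985 [ 0.4925 -0.1624  0.0998] [-9.6  7.1 22.5] [1.78 1.95 0.03] 17.1
11 0.0985 [ 0.4925 -0.1624  0.0998] [-7.6  8.1 23. ] [ 1.76  1.96 -0.02] 17.6
[ 0.49245924 -0.16229131  0.09984482] [-8.08893096  3.14612911 22.02640272] 0.10759989649285848 [-3.14062206e+00  2.26378985e-03  1.57601497e+00]
```

View pics/side5c.png

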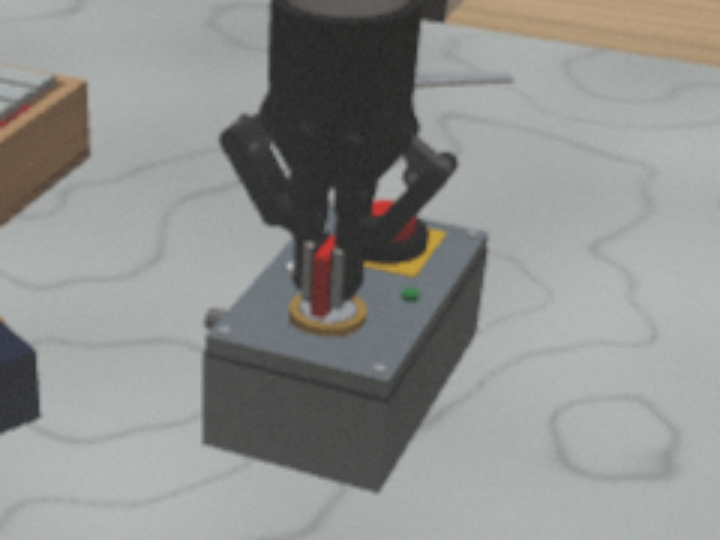

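```bash
python3 - <<'E'
from h import *
x,y,z=.4922,-.1622,.0990
Y=1.5765
for a in np.arange(.1,1.71,.1):
    r.reach([x,y,z],[np.pi,0,Y-a]);o=r.get_obs()
    print(round(a,2),np.round(o['tool_pos'],4),round(Y-o['ee_rot'][2],3),np.round(o['contact_force'],1),np.round(o['ft_torque'],2),round(o['time'],1),round(o['qpos'][6],2))
    if np.linalg.norm(o['contact_force'])>50 or abs(o['ft_torque'][2])>1.5: break
for n in('side','top'):
    c=r.capture(n);cv2.imwrite(f'pics/{n}6.png',c['image'][...,::-1])
E
```

```text
0.1 [ 0.4923 -0.1623  0.0999] 0.101 [-5.9  2.9 14.6] [0.46 1.31 0.07] 18.4 -0.19
0.2 [ 0.4922 -0.1624  0.0999] 0.201 [-5.6  1.9 16.4] [0.44 1.36 0.04] 18.6 -0.28
0.3 [ 0.4922 -0.1624  0.0999] 0.301 [-6.2  1.3 16.7] [0.46 1.48 0.09] 18.9 -0.37
0.4 [ 0.4921 -0.1624  0.0999] 0.401 [-6.7  2.8 16.9] [0.42 1.6  0.06] 19.1 -0.46
0.5 [ 0.492  -0.1624  0.0999] 0.501 [-6.8  1.1 17.4] [0.46 1.67 0.08] 19.4 -0.55
0.6 [ 0.4919 -0.1624  0.0999] 0.601 [-7.8  1.7 16.8] [0.44 1.77 0.07] 19.6 -0.65
0.7 [ 0.4918 -0.1624  0.0999] 0.701 [-8.6  2.5 18.2] [0.54 1.92 0.06] 19.9 -0.74
0.8 [ 0.4918 -0.1623  0.0999] 0.801 [-8.8  1.1 19. ] [0.57 1.95 0.1 ] 20.1 -0.83
0.9 [ 0.4917 -0.1623  0.0999] 0.901 [-8.4  2.9 18.4] [0.57 2.08 0.09] 20.4 -0.92
1.0 [ 0.4916 -0.1622  0.0999] 1.001 [-8.3  2.9 18.5] [0.72 2.07 0.11] 20.6 -1.01
1.1 [ 0.4916 -0.1621  0.0999] 1.101 [-9.7  2.9 18.6] [0.67 2.16 0.11] 20.9 -1.11
1.2 [ 0.4916 -0.1622  0.0999] 1.201 [-9.3  3.3 18.7] [0.72 2.14 0.11] 21.1 -1.2
1.3 [ 0.4916 -0.1622  0.0999] 1.301 [-10.    2.8  18.4] [0.69 2.07 0.11] 21.4 -1.29
1.4 [ 0.4916 -0.1621  0.0999] 1.401 [-9.3  3.7 17.8] [0.7  2.04 0.08] 21.6 -1.39
1.5 [ 0.4916 -0.1622  0.0999] 1.501 [-9.3  2.2 19.1] [0.7  2.07 0.06] 21.9 -1.48
1.6 [ 0.4916 -0.1622  0.0999] 1.601 [-9.   2.9 17.8] [0.72 2.07 0.06] 22.1 -1.57
1.7 [ 0.4916 -0.1622  0.0999] 1.701 [-9.   2.9 18.8] [0.64 2.08 0.12] 22.4 -1.67
```

View pics/side6.png

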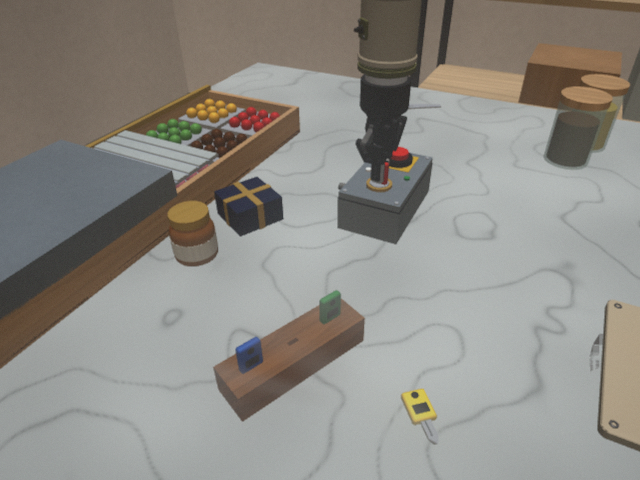

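The cover is already running open. I'll turn on through the play up to the stop, watching the moment.

```bash
python3 - <<'E'
from h import *
x,y,z=.4922,-.1622,.0990
Y=1.5765
for a in np.arange(1.74,1.95,.03):
    r.reach([x,y,z],[np.pi,0,Y-a]);r.wait(.15);o=r.get_obs()
    print(round(a,2),np.round(o['tool_pos'],4),round(Y-o['ee_rot'][2],3),np.round(o['contact_force'],1),np.round(o['ft_torque'],2),round(o['time'],1),o['grip_width'])
    if o['ft_torque'][2]>.4: break
r.wait(2.5)
for n in('side','top','wrist'):
    c=r.capture(n);cv2.imwrite(f'pics/{n}7.png',c['image'][...,::-1])
    if n=='side': s=c['image']
    if n=='wrist': w=c['image']
o=r.get_obs();print(o['time'],o['ft_torque'],o['contact_force'])
a=s[80:260,60:460];cv2.imwrite('pics/fin.png',np.vstack([cv2.resize(a,(640,288)),cv2.resize(w[150:400,120:520],(640,300))])[...,::-1] if 0 else np.vstack([cv2.resize(a,(640,288)),cv2.resize(w[200:340],(640,280))])[...,::-1])
E
```

```text
1.74 [ 0.4916 -0.1621  0.0999] 1.74 [-9.5  2.3 17.2] [0.7  2.01 0.1 ] 22.9 0.11122113022385864
1.77 [ 0.4916 -0.1622  0.0999] 1.77 [-8.6  2.6 17.5] [0.64 2.1  0.12] 23.3 0.10963998610674577
1.8 [ 0.4916 -0.1622  0.0999] 1.8 [-9.3  3.1 18.8] [0.7  2.01 0.11] 23.7 0.1090557215275709
1.83 [ 0.4916 -0.1621  0.0999] 1.83 [-9.3  3.  18.7] [0.7  2.1  0.18] 24.1 0.1079108234549017
1.86 [ 0.4916 -0.1622  0.0999] 1.86 [-8.2  3.  16.7] [0.73 1.95 0.25] 24.5 0.11091717945667241
1.89 [ 0.4917 -0.1621  0.0999] 1.889 [-8.3  2.6 17.3] [0.71 1.91 0.38] 24.9 0.108412746280383
1.92 [ 0.4917 -0.1621  0.0999] 1.919 [-8.5  3.2 16.2] [0.67 1.89 0.4 ] 25.3 0.1103750297160881
27.925 [0.61585708 1.97195699 0.45284301] [-7.93256398  3.13896732 17.75503924]
```

View pics/fin.png

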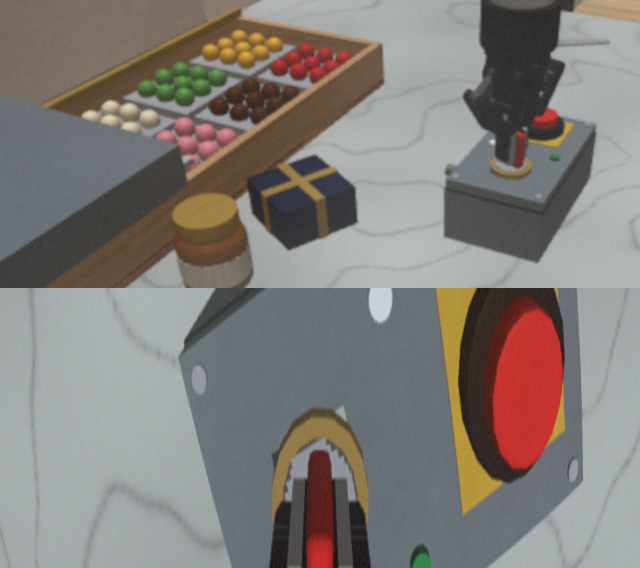

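View pics/wrist7.png

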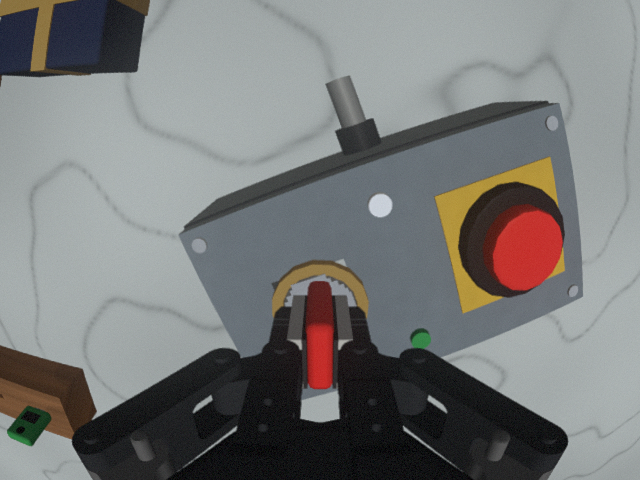

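```bash
python3 -c "
from bench import r
print(r.job_done(), r.get_obs()['time'])"
```

```text
the job is handed in; nothing more can be done
the job is handed in; nothing more can be done
```

The red key is home in the lock and turned clockwise to the stop. The display cover is open, and the arm is still gripping and holding the key. I handed the job in about 28 s into the run, with no verdict reported.

- **Pick-up:** I took the red key from the middle slot of the stand.
- **Insertion:** I rocked it ±1.8 mm along the keyway while pushing down. It seated at TCP height 0.0998 m, against 0.100 m expected, with about 22 N of push.
- **Turn:** I turned the head 1.92 rad, which is the quarter turn plus the play. The moment held at about 0.1 Nm, then rose from about 1.83 rad on to 0.45 Nm, which I read as the stop. I had no direct reading of the lock's angle.
- **Last checks:** In the final pictures the sweets are uncovered, the key is gripped between the pads and flush on the lock, and the stop button is clear of the gripper. The gift box and jar are where they were. The blue and green keys were still in their slots in the side picture taken during the turn.

No check failed. The top and wrist cameras disagreed by about 3–4 mm on where the red key stood. I used the wrist camera, and the grasp and fit bore it out.

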